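# Time the nozzle and hold back the index plunger

### The arm

A 7-joint arm with a two-finger parallel gripper is mounted at the origin on the work surface. World frame = base frame: x ahead of the robot, y to its left, z up, the work surface at z = 0. Lengths are in m, angles in rad, forces in N, time in s.
With the tool pointing down it reaches from about 0.4 to 0.9 m from the base axis. Payload 5.5 kg.
Tool frame: the origin (TCP) lies between the finger pads; the fingertips stand 22 mm ahead of it and the grasp point (between the pads) lies 3 mm ahead of it; z points along the fingers, y is the direction in which the jaws open and shut (so a half turn about z gives the same grasp; the last joint's range is limited). The gripper opens to 92 mm and grips with 3 to 60 N. Pads are 19 mm wide; open, the fingers measure 130 mm over their backs; the gripper's body (75 mm by 190 mm) begins 47 mm behind the grasp point.
Start: joints at [-1.006, 0.501, -0.427, 1.55, 0.221, 1.138, -0.21], TCP at [0.193, 0.621, 0.217] pointing down, gripper open.
Joint ranges: [-2.88, 2.88], [-0.31, 2.03], [-1.54, 1.56], [0.2, 2.42], [-1.41, 4.55], [0.19, 2.02], [-2.57, 2.57]. Speed limits (rad/s): [2.57, 2.57, 3.14, 3.14, 3.14, 3.14, 3.14].

### API

Orientations are given as a rotation vector (axis times angle).
In Python, from rig import ctrl gives the robot as it stands.
- The arm moves only by the shell command python3 -m jog 'ROWS' [OPENING] [FORCE]. ROWS is a JSON object of lists of equal length, an entry for each row: "offset": the shift along the tool's x, y, z in mm, a list of three; "twist": the turn, a rotation vector about the tool's x, y, z in degrees, a list of three. A call has 1 to 12 rows; each row shifts and turns the commanded pose from where the row before left it, along the tool's axes as they then stand; what a row does not reach is not made up. A row lasts 1/12 s, in which the tool goes at most 41.7 mm and 7.16 degrees, less where a joint would pass 70% of its speed; a pose out of reach is approached as far as the arm can. A call is refused whole if a number of a shift passes 41.7 or a number of a turn 7.16, either way. A call with a gripper value outside its range is refused whole. OPENING is the closure in counts, from 0 (fully open) to 255 (shut), set as the call begins (- or left out, the last holds). The fingers move at their own pace and stop on an object; FORCE is the grip in N (left out, the last holds). Time passes only in rows, so rows that do not move let the fingers close. It gives the time, the measured TCP pose, the force and the opening at its end, in the units of the state.
- ctrl.get_state(): the state, without advancing time (a new reading comes with each control period).
- ctrl.read_camera(name): name is "scene" or "top"; returns (picture, depth): 384x512x3 uint8, red, green, blue; 384x512 float32, m along the optical axis (not along the pixel's ray), 0 where there is no reading.
- ctrl.calibration(name): a dict with "mtx" (3x3 intrinsics, pixels), "extrinsics" (4x4, takes a point from camera to world coordinates). Camera axes: x right, y up, looking along -z (the intrinsics and any distortion apply to the point x, -y, -z); pixel columns grow to the right and rows downward; lengths in m; the calibration is good to about 2 mm. A picture is of the moment at which its call begins. calibration takes no time and is no camera call.
- ctrl.finish_job(): hands the job in, once; it reports no verdict.
The state is a dict: "t": time; "joints": joint angles; "qvel": joint speeds; "joint_efforts": joint torques, N m; "tool_pos": TCP position; "eef_rot": TCP orientation; "force": force on the tool from outside, world axes, zero at the start; "moment": the same for the moment, N m; "grip_width": finger opening in m.
Only numpy, scipy, OpenCV 4.12 (cv2) and the standard library are available. Lean on these libraries where they do the work, as an engineer would, in place of code of your own. Each camera call takes 0.05 s, during which the arm holds its last target.

### The job

Get the bench indexing fixture ready to be swung to its next station: first turn the brass nozzle, where it sits in the round table, until its ear points straight at the pointer, and let go of it. Then take the black knob of the sprung index plunger, pull it fully back so that its pin stands clear of the hole in the table's rim, and finish still holding it there in the gripper. Do not lift the nozzle out of its seat, and leave the other things on the bench where they are.

Things in the scene. Friction and masses are not known exactly. Their poses are not given: they have to be found in the camera images.
- fixture: Indexing fixture, bolted down. Base plate 170 (x) x 200 x 12 mm; steel round table 130 mm diameter, top 75 mm above the bench, does not turn. Origin: on the bench under the table's centre. z up, +x from centre to pointer, -y from centre along the plunger to its knob. Plunger housing 34 wide, 72 mm high, from 82 to 108 mm off the table's axis along -y.
- nozzle: Loose brass nozzle, 0.2-0.4 kg, free to turn in the table's central hole (23 mm stub, 22 mm deep, 0.7 mm play). Origin: on its axis at the flange's underside, resting 75 mm above the bench. Flange 52 mm diameter, 10 thick; one ear 14 wide reaches 46 mm along its own +x; round hub to grip, 34 mm diameter, 10 to 48 mm above the origin. Ear starts any way but near the pointer.
- ear (a point): Top of the ear's tip: 46 mm from the nozzle's axis along the nozzle's +x, 9 mm above the flange's underside.
- mark (a point): Tip of the pointer, a small dark steel arrow 7 mm high on the round table's edge, aimed at its centre: 50 mm from the table's axis along the fixture's +x, 80 mm above the bench. Axes are the fixture's. When the ear points at it the gap is about 4 mm.
- plunger (a joint): Travel of the index plunger in m: 0 with the pin home, 10 mm deep in the rim's hole; grows as the knob is pulled level along the fixture's -y, away from the table; pin leaves the hole at 0.010; 0.016 fully back at the stop. The spring pulls home with 5 N at 0 rising to 9 N fully back; no latch.
- knob (a point): Middle of the waist of the black knob, on the plunger's level axis, 55 mm above the bench, 129 mm from the table's axis when home; moves with it. Waist: cylinder 22 mm diameter, 30 long along the fixture's y (15 mm either way of this point); collar 32 mm diameter, 8 thick at its outer end. Clear either side (fixture x) and below.
- pin_tip (a point): Tip of the steel pin (10 mm diameter), 74 mm from the point knob towards the table; moves with the plunger.
- seat (a point): Mouth of the hole in the round table's rim that the pin sits in, 65 mm from the table's axis along the fixture's -y, 55 mm above the bench.
- wrench: Bystander, leave alone: steel open-end wrench, 170 long, lying flat (mm). Origin: underside.
- bush: Bystander, leave alone: plain brass bush (short tube, no ear), 38 diameter, 22 high, standing (mm). Origin: underside.
- screwdriver: Bystander, leave alone: screwdriver, 190 long, lying flat (mm). Origin: underside.
- oil: Bystander, leave alone: grey closed bottle, 56 diameter, 150 high (mm). Origin: underside.
- can: Bystander, leave alone: plain metal can, 66 diameter, 120 high (mm). Origin: underside.
- mug: Bystander, leave alone: white mug, 76 diameter, 90 high (mm). Origin: underside.
- hammer: Bystander, leave alone: hammer, 260 long, lying flat (mm). Origin: underside.
- tape: Bystander, leave alone: grey roll of tape, 90 diameter, 30 high, lying flat (mm). Origin: underside.
Mind the look-alikes: they are no part of the job. What is meant by the nozzle is not orange, and is the larger of those in its own colour.

How it is judged:
By the outcome, as a careful person would: the job done as asked, in the order asked, and still so for the second after the job is handed in, while the arm keeps its last pose, push and grip.
It also fails if it takes over 59 s, if anything falls off the work surface, if the arm or the gripper's body presses on something with over 40 N, if the wrist force passes 120 N, or if a joint passes its speed limit or range.

## Working session

There is one attempt and no reset: what is moved stays moved. The work goes in short steps, Python scripts to look and compute and a shell command to move; the robot and the scene stay as the last step left them, time stands still between calls to the robot, and variables do not carry over. Pictures are saved under pics/ and viewed, and the job is handed in when it is done.

```bash
mkdir -p pics; ls; python3 - <<'E'
from rig import ctrl
import cv2,numpy as np
s=ctrl.get_state();print(s)
for n in ("scene","top"):
    p,d=ctrl.read_camera(n);cv2.imwrite(f"pics/{n}0.png",cv2.cvtColor(p,cv2.COLOR_RGB2BGR));np.save(f"{n}0.npy",d)
    print(ctrl.calibration(n))
E
```

```text
pics
{'t': 0.0, 'joints': array([-1.00578307,  0.50184654, -0.42676879,  1.5514392 ,  0.22080834,
        1.13828523, -0.21028972]), 'qvel': array([-0.00100488,  0.00079058,  0.00077779, -0.00163664, -0.00111308,
        0.00116648,  0.00037279]), 'joint_efforts': array([ 3.91163503e-04, -5.66600919e+01, -5.81635013e+00, -2.79107201e+01,
       -6.88009732e-02,  3.08490638e-02,  1.93184178e-04]), 'tool_pos': array([0.19305978, 0.61992475, 0.2162817 ]), 'eef_rot': array([-4.72165704e-01, -3.10556195e+00,  2.97233893e-03]), 'force': array([ 0.39332708, -0.46487025, -0.85191942]), 'moment': array([-0.03201537, -0.02054366, -0.02578716]), 'grip_width': 0.09181156764266009}
{'mtx': array([[351.38453216,   0.        , 257.25019118],
       [  0.        , 351.38453216, 194.82695824],
       [  0.        ,   0.        ,   1.        ]]), 'extrinsics': array([[ 0.15450281, -0.71092852,  0.68608273,  1.1906316 ],
       [ 0.98798659,  0.10880445, -0.10974554, -0.09792851],
       [ 0.00337238,  0.69479654,  0.71919844,  0.77228171],
       [ 0.        ,  0.        ,  0.        ,  1.        ]])}
{'mtx': array([[465.2867633 ,   0.        , 260.59185309],
       [  0.        , 465.2867633 , 196.86232464],
       [  0.        ,   0.        ,   1.        ]]), 'extrinsics': array([[ 0.06629085,  0.97463687, -0.21374867,  0.25660542],
       [-0.99779664,  0.06416848, -0.01686007, -0.01931368],
       [-0.00271652,  0.21439537,  0.97674318,  1.32512025],
       [ 0.        ,  0.        ,  0.        ,  1.        ]])}
```

View pics/scene0.png

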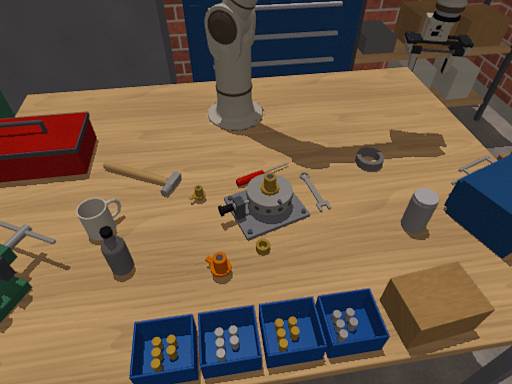

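View pics/top0.png

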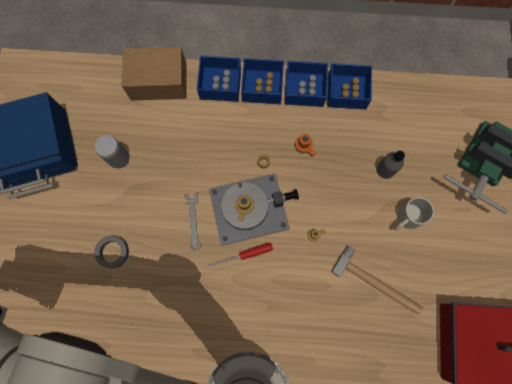

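```bash
cat > h.py <<'E'
from rig import ctrl
import cv2,numpy as np
def snap(n,tag):
    p,d=ctrl.read_camera(n);cv2.imwrite(f"pics/{n}{tag}.png",cv2.cvtColor(p,cv2.COLOR_RGB2BGR));np.save(f"{n}{tag}.npy",d);return p,d
def world(n,d):
    c=ctrl.calibration(n);K=c["mtx"];E=c["extrinsics"]
    v,u=np.mgrid[:d.shape[0],:d.shape[1]]
    P=np.stack([(u-K[0,2])/K[0,0]*d,-(v-K[1,2])/K[1,1]*d,-d],-1)
    return P@E[:3,:3].T+E[:3,3]
def proj(n,P):
    c=ctrl.calibration(n);K=c["mtx"];E=c["extrinsics"]
    q=(np.atleast_2d(P)-E[:3,3])@E[:3,:3]
    return np.stack([K[0,2]+K[0,0]*q[:,0]/-q[:,2],K[1,2]+K[1,1]*-q[:,1]/-q[:,2]],-1)
def crop(n,tag,box,s,out,pts=()):
    im=cv2.imread(f"pics/{n}{tag}.png");x0,y0,x1,y1=box
    im=cv2.resize(im[y0:y1,x0:x1],None,fx=s,fy=s,interpolation=cv2.INTER_CUBIC)
    for p in pts:
        u=proj(n,p)[0]; cv2.drawMarker(im,(int((u[0]-x0+.5)*s),int((u[1]-y0+.5)*s)),(255,0,255),0,10,1)
    cv2.imwrite(f"pics/{out}.png",im); return im
E
python3 - <<'E'
from h import *
for n,b in (("top",(200,165,310,250)),("scene",(210,160,320,240))):
    crop(n,"0",b,7,n+"0c")
W=world("top",np.load("top0.npy"))
m=(abs(W[...,2]-.075)<.006);v,u=np.nonzero(m);k=(u>215)&(u<275)&(v>175)&(v<240)
P=W[v[k],u[k]];print(len(P),P.mean(0),P.min(0),P.max(0))
cn,r=cv2.minEnclosingCircle(P[:,:2].astype(np.float32));print(cn,r)
W2=world("scene",np.load("scene0.npy"))
m=(abs(W2[...,2]-.075)<.004);v,u=np.nonzero(m);k=(u>240)&(u<300)&(v>170)&(v<225)
P=W2[v[k],u[k]];print(len(P),P.mean(0),P.min(0),P.max(0));print(cv2.minEnclosingCircle(P[:,:2].astype(np.float32)))
for (u,v) in [(244,205),(292,195),(296,194),(244,200)]: print(u,v,W[v,u])
# base plate
m=(abs(W[...,2]-.012)<.005);v,u=np.nonzero(m);k=(u>200)&(u<300)&(v>165)&(v<250)
P=W[v[k],u[k]][:,:2].astype(np.float32)
print(cv2.minAreaRect(P))
E
```

```text
1398 [0.50581377 0.04485575 0.07492947] [ 0.44284398 -0.03512345  0.06900337] [0.57033214 0.10970576 0.08091826]
(0.5099843144416809, 0.03387182950973511) 0.0770043283700943
923 [0.51835436 0.04194396 0.07585578] [ 0.44332098 -0.03980441  0.07103341] [0.57201565 0.11001359 0.07889823]
((0.5152837038040161, 0.032607145607471466), 0.0804138258099556)
244 205 [0.49495831 0.04362767 0.12268275]
292 195 [ 0.54221968 -0.08391008  0.0700625 ]
296 194 [ 0.54645833 -0.09497454  0.06709885]
244 200 [0.50788303 0.0444935  0.12513044]
((0.513334333896637, 0.03346472978591919), (0.24531777203083038, 0.27317988872528076), 2.7005648612976074)
```

View pics/top0c.png

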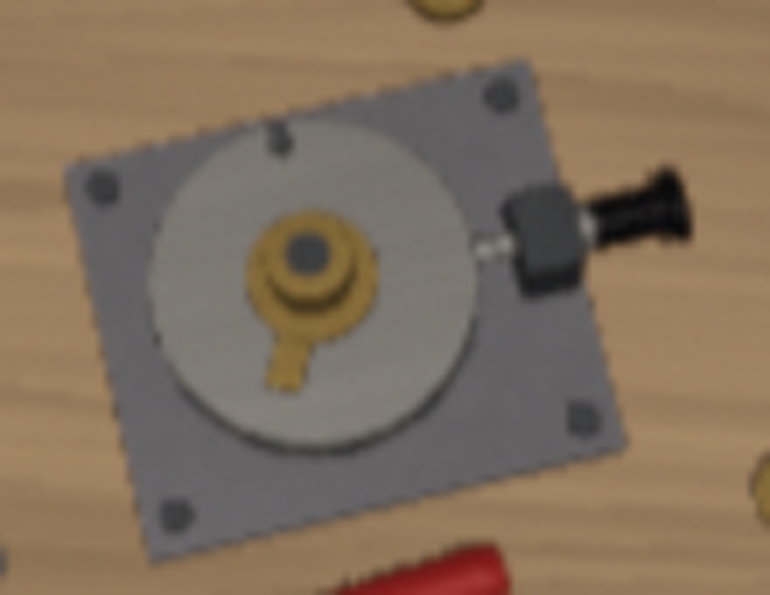

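View pics/scene0c.png

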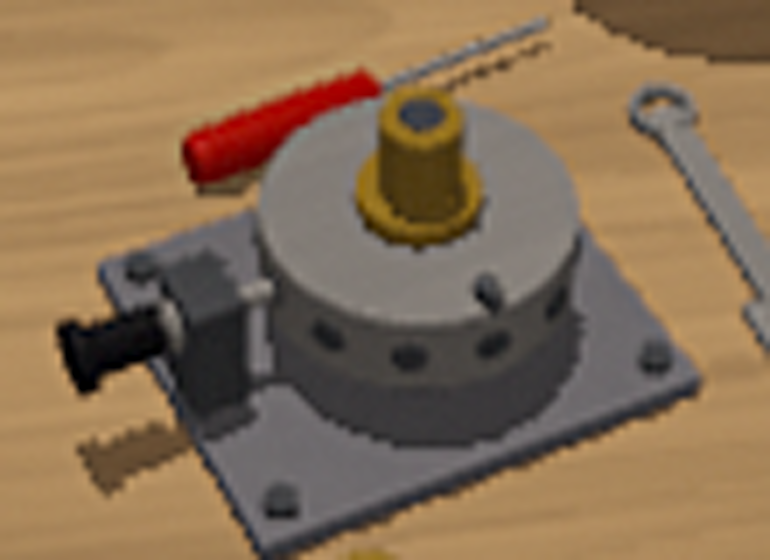

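```bash
cat >> h.py <<'E'
def ray(n,u,v,z):
    c=ctrl.calibration(n);K=c["mtx"];E=c["extrinsics"]
    d=E[:3,:3]@np.array([(u-K[0,2])/K[0,0],-(v-K[1,2])/K[1,1],-1.]);o=E[:3,3]
    return o+d*(z-o[2])/d[2]
E
python3 - <<'E'
from h import *
f=lambda x,y,z:ray("top",x/7-.43+200,y/7-.43+165,z)
g=lambda x,y,z:ray("scene",x/7-.43+210,y/7-.43+160,z)
C=np.array([f(65,172,.012),f(530,62,.012),f(628,447,.012),f(152,562,.012)]);print(C,C.mean(0))
print([np.linalg.norm(C[i]-C[(i+1)%4]) for i in range(4)])
for i in range(4):
    d=C[(i+1)%4]-C[i];print(np.degrees(np.arctan2(d[1],d[0])))
B=np.array([f(102,188,.014),f(501,97,.014),f(583,419,.014),f(177,515,.014)]);print("screws",B.mean(0))
for i in range(4):
    d=B[(i+1)%4]-B[i];print(np.degrees(np.arctan2(d[1],d[0])))
print("mark",f(281,148,.080), "scene mark",g(487,280,.080))
print("eartip",f(284,390,.084),"hub top",f(309,254,.123),g(421,115,.123))
# table disc by depth
for n,b in (("top",(215,175,275,240)),("scene",(240,170,300,225))):
    W=world(n,np.load(n+"0.npy"));m=np.zeros(W.shape[:2],np.uint8)
    x0,y0,x1,y1=b;m[y0:y1,x0:x1]=(W[y0:y1,x0:x1,2]>.069)&(W[y0:y1,x0:x1,2]<.081)
    nl,L,S,_=cv2.connectedComponentsWithStats(m);l=1+S[1:,4].argmax()
    c=max(cv2.findContours((L==l).astype(np.uint8),0,1)[0],key=cv2.contourArea)[:,0]
    P=np.array([ray(n,u,v,.075) for u,v in c]);print(n,cv2.fitEllipse(P[:,:2].astype(np.float32)))
E
```

```text
[[ 0.55698644  0.15462719  0.012     ]
 [ 0.61672565 -0.03483074  0.012     ]
 [ 0.457546   -0.08424202  0.012     ]
 [ 0.39811304  0.10499318  0.012     ]] [0.50734278 0.0351369  0.012     ]
[np.float64(0.19865316292141977), np.float64(0.16667224178501697), np.float64(0.19834877900609085), np.float64(0.16644606099449605)]
-72.49907843581464
-162.75502801830817
107.43589847153059
17.34944699036656
screws [0.50903722 0.03646522 0.014     ]
-72.99710886219157
-162.61357116595423
107.18783652967616
17.561069574464227
mark [0.5566809  0.06165218 0.08      ] scene mark [0.55680856 0.06348617 0.08      ]
eartip [0.45994395 0.05294182 0.084     ] hub top [0.50597574 0.04519266 0.123     ] [0.50626221 0.04549438 0.123     ]
top ((0.5056917667388916, 0.04567122086882591), (0.12583528459072113, 0.1271493136882782), 10.1595458984375)
scene ((0.510796844959259, 0.04546397924423218), (0.1243983656167984, 0.12639783322811127), 74.3297119140625)
```

```bash
python3 -m jog '{"offset":[[-29,-28,0],[-29,-28,0],[-29,-28,0],[-29,-28,0],[-29,-28,0],[-29,-28,0],[-29,-28,0],[-29,-28,0],[-29,-28,0],[-29,-28,0],[-29,-28,0],[-29,-28,0]],"twist":[[0,0,0],[0,0,0],[0,0,0],[0,0,0],[0,0,0],[0,0,0],[0,0,0],[0,0,0],[0,0,0],[0,0,0],[0,0,0],[0,0,0]]}'; cat >> h.py <<'E'
from scipy.spatial.transform import Rotation as Ro
def rel(target):
    s=ctrl.get_state();R=Ro.from_rotvec(s["eef_rot"]).as_matrix()
    print("t",s["t"],"pos",s["tool_pos"].round(4),"q",s["joints"].round(3),"F",s["force"].round(1),"w",round(s["grip_width"],4))
    print("x-ang",np.degrees(np.arctan2(R[1,0],R[0,0])).round(2),"y-ang",np.degrees(np.arctan2(R[1,1],R[0,1])).round(2),"z",R[:,2].round(4))
    print("rel mm",(R.T@(np.array(target)-s["tool_pos"])*1000).round(1))
E
python3 -c "
from h import *
rel([.506,.0455,.115])
W=world('top',np.load('top0.npy'))
for u,v in [(315,235),(320,232),(264,156),(390,165),(305,140)]: print(u,v,W[v,u])"
```

```text
t: 1.1
tool_pos: [0.4259, 0.1944, 0.2173]
eef_rot: [-0.472, -3.106, 0.0]
force: [0.2, 1.0, 0.2]
grip_width: 0.092
t 1.1 pos [0.4259 0.1944 0.2173] q [-0.279  0.153 -0.226  1.996  0.041  0.997  0.744] F [0.2 1.  0.2] w 0.092
x-ang 162.71 y-ang 72.71 z [-1.e-04 -1.e-04 -1.e+00]
rel mm [-120.7 -118.3  102.3]
315 235 [ 0.43795367 -0.15387342  0.05140438]
320 232 [ 0.45140243 -0.17056008  0.02313242]
264 156 [0.66561966 0.00140351 0.01834416]
390 165 [ 0.63540711 -0.34404467  0.10503755]
305 140 [ 0.70449167 -0.11244716  0.06960901]
```

```bash
python3 -m jog '{"offset":[[-29,-28,0],[-29,-28,0],[-29,-28,0],[-29,-28,0],[-5,-6,0],[0,0,0],[0,0,0],[0,0,0],[0,0,0],[0,0,0],[0,0,0],[0,0,0]],"twist":[[0,0,0],[0,0,0],[0,0,0],[0,0,0],[0,0,-7],[0,0,-7],[0,0,-7],[0,0,-7],[0,0,-7],[0,0,-7],[0,0,-7],[0,0,-7]]}';python3 -c "
from h import *
rel([.506,.0455,.115])"
```

```text
t: 2.1
tool_pos: [0.5056, 0.0477, 0.2169]
eef_rot: [1.05, -2.96, -0.0]
force: [0.7, -0.4, -0.3]
grip_width: 0.0919
t 2.1 pos [0.5056 0.0477 0.2169] q [ 0.048  0.226 -0.224  1.908  0.058  1.015  2.051] F [ 0.7 -0.4 -0.3] w 0.0919
x-ang -140.94 y-ang 129.06 z [-0.001 -0.    -1.   ]
rel mm [  1.   -2.  101.9]
```

```bash
python3 -m jog '{"offset":[[1,-2,25],[0,0,25],[0,0,25],[0,0,20],[0,0,7],[0,0,0],[0,0,0]],"twist":[[0,0,0],[0,0,0],[0,0,0],[0,0,0],[0,0,0],[0,0,0],[0,0,0]]}' 100;python3 -c "
from h import *
rel([.506,.0455,.115])
snap('top','1');snap('scene','1')
crop('top','1',(190,150,310,250),6,'top1c');crop('scene','1',(210,120,330,240),5,'scene1c')"
```

```text
t: 2.68
tool_pos: [0.5066, 0.0457, 0.1155]
eef_rot: [1.041, -2.964, -0.0]
force: [1.5, 0.7, 0.5]
grip_width: 0.0567
t 2.6833 pos [0.5066 0.0457 0.1155] q [ 0.033  0.362 -0.209  1.996  0.103  0.794  2.012] F [1.5 0.7 0.5] w 0.0567
x-ang -141.28 y-ang 128.72 z [-5.e-04  1.e-04 -1.e+00]
rel mm [0.5 0.2 0.5]
```

View pics/top1c.png

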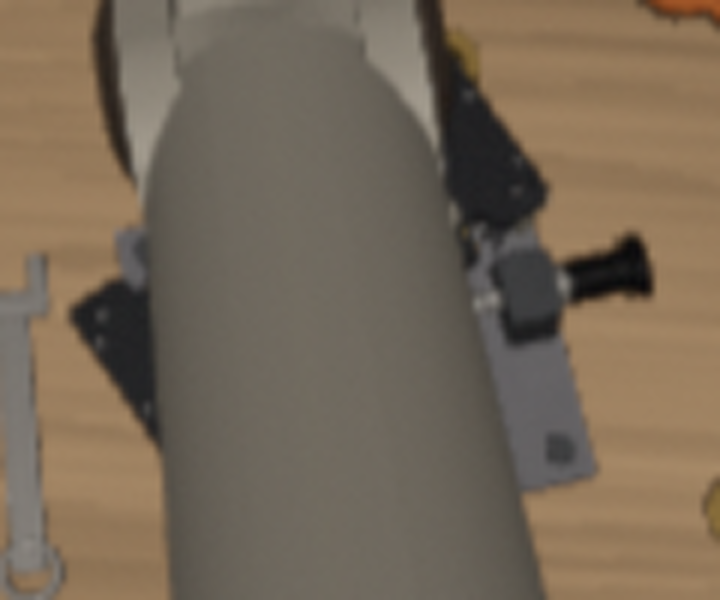

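View pics/scene1c.png

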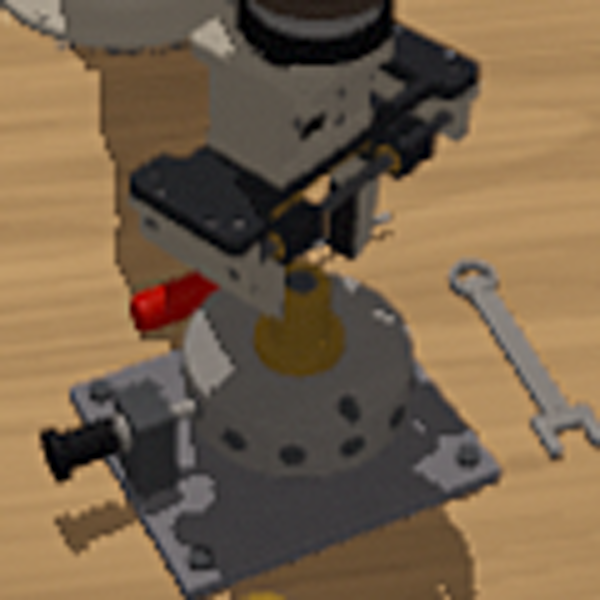

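```bash
python3 -m jog '{"offset":[[0,0,0],[0,0,0],[0,0,0],[0,0,0],[0,0,0],[0,0,0]],"twist":[[0,0,0],[0,0,0],[0,0,0],[0,0,0],[0,0,0],[0,0,0]]}' 255 15;python3 -c "
from h import *
rel([.506,.0455,.115])"
```

```text
t: 3.28
tool_pos: [0.5066, 0.0456, 0.1154]
eef_rot: [-1.041, 2.964, -0.0]
force: [-0.7, 0.1, 0.3]
grip_width: 0.0203
t 3.2833 pos [0.5066 0.0456 0.1154] q [ 0.033  0.361 -0.209  1.997  0.103  0.793  2.011] F [-0.7  0.1  0.3] w 0.0203
x-ang -141.29 y-ang 128.71 z [ 2.e-04  0.e+00 -1.e+00]
rel mm [0.5 0.3 0.4]
```

```bash
python3 -c "
from h import *
snap('scene','2')
s=ctrl.get_state()
crop('scene','2',(225,130,315,220),7,'scene2c',[s['tool_pos'],s['tool_pos']-[0,0,.022],[.506,.0455,.123]])
W=world('scene',np.load('scene2.npy'))
rel([.506,.0455,.115])"
```

```text
t 3.3333 pos [0.5065 0.0456 0.1154] q [ 0.033  0.361 -0.209  1.997  0.103  0.793  2.011] F [ 0.8  0.1 -0.5] w 0.0163
x-ang -141.29 y-ang 128.71 z [ 0.  0. -1.]
rel mm [0.4 0.3 0.4]
```

View pics/scene2c.png

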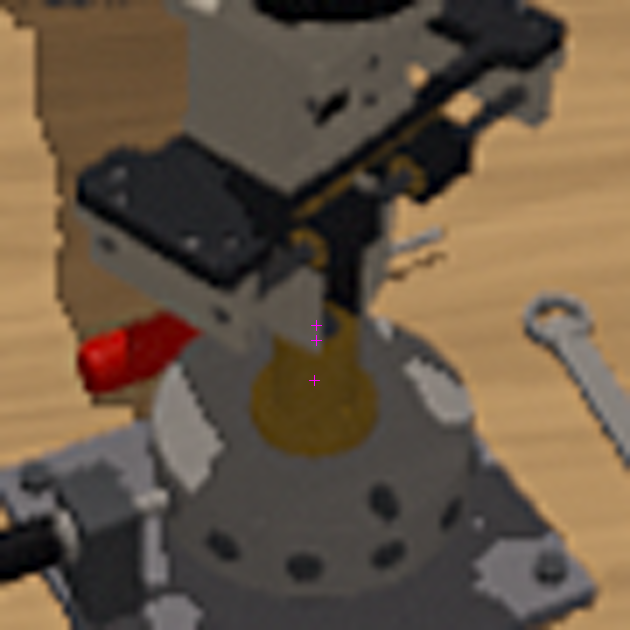

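```bash
python3 -c "
from h import *
W=world('scene',np.load('scene2.npy'))
for y in range(300,420,10):
  for x in (300,312,320,330,345): 
    u,v=int(x/7+225),int(y/7+130); print((x,y),W[v,u].round(3),end=' ')
  print()
"
```

```text
(300, 300) [0.534 0.032 0.164] (312, 300) [0.529 0.038 0.159] (320, 300) [0.524 0.042 0.154] (330, 300) [0.498 0.053 0.129] (345, 300) [0.5   0.058 0.13 ] 
(300, 310) [0.53  0.033 0.154] (312, 310) [0.529 0.039 0.152] (320, 310) [0.524 0.042 0.147] (330, 310) [0.499 0.053 0.123] (345, 310) [0.502 0.058 0.124] 
(300, 320) [0.531 0.033 0.151] (312, 320) [0.526 0.039 0.146] (320, 320) [0.525 0.042 0.144] (330, 320) [0.506 0.052 0.126] (345, 320) [0.506 0.057 0.125] 
(300, 330) [0.531 0.033 0.144] (312, 330) [0.528 0.039 0.14 ] (320, 330) [0.526 0.042 0.138] (330, 330) [0.51  0.051 0.122] (345, 330) [0.513 0.056 0.124] 
(300, 340) [0.531 0.033 0.14 ] (312, 340) [0.528 0.039 0.137] (320, 340) [0.525 0.043 0.133] (330, 340) [0.517 0.05  0.125] (345, 340) [0.515 0.056 0.122] 
(300, 350) [0.519 0.036 0.122] (312, 350) [0.524 0.04  0.126] (320, 350) [0.521 0.044 0.122] (330, 350) [0.521 0.049 0.121] (345, 350) [0.521 0.055 0.12 ] 
(300, 360) [0.518 0.036 0.116] (312, 360) [0.524 0.04  0.121] (320, 360) [0.524 0.043 0.121] (330, 360) [0.523 0.049 0.119] (345, 360) [0.521 0.055 0.117] 
(300, 370) [0.521 0.036 0.116] (312, 370) [0.523 0.041 0.117] (320, 370) [0.523 0.043 0.117] (330, 370) [0.523 0.049 0.116] (345, 370) [0.52  0.055 0.112] 
(300, 380) [0.52  0.036 0.107] (312, 380) [0.522 0.041 0.109] (320, 380) [0.521 0.044 0.107] (330, 380) [0.521 0.05  0.106] (345, 380) [0.52  0.055 0.104] 
(300, 390) [ 1.191 -0.098  0.772] (312, 390) [0.524 0.041 0.107] (320, 390) [0.522 0.044 0.104] (330, 390) [0.523 0.049 0.105] (345, 390) [0.519 0.056 0.1  ] 
(300, 400) [0.52  0.036 0.096] (312, 400) [0.522 0.041 0.097] (320, 400) [0.524 0.044 0.098] (330, 400) [0.521 0.05  0.095] (345, 400) [0.52  0.056 0.093] 
(300, 410) [0.52  0.036 0.092] (312, 410) [0.522 0.042 0.093] (320, 410) [0.522 0.044 0.093] (330, 410) [0.521 0.05  0.091] (345, 410) [0.52  0.056 0.089]
```

```bash
python3 -c "
from h import *
for tag in '12':
  W=world('scene',np.load(f'scene{tag}.npy'));s=np.array([.5066,.0456,.1154]);
  R=Ro.from_rotvec([-1.041,2.964,0]).as_matrix()
  L=(W-s)@R*1000
  m=(np.abs(L[...,0])<45)&(np.abs(L[...,1])<100)&(W[...,2]>.08)&(W[...,2]<.4)
  # histogram of tool z by y bins
  for y0 in range(-100,100,10):
    k=m&(L[...,1]>=y0)&(L[...,1]<y0+10)
    if k.any(): print(tag,y0,k.sum(),'max toolz',np.sort(L[...,2][k])[-6:].round(0),'x',L[...,0][k].min().round(0),L[...,0][k].max().round(0))
"; python3 -c "
import cv2
im=cv2.imread('pics/scene2.png')[60:230,190:350];cv2.imwrite('pics/s2d.png',cv2.resize(im,None,fx=3.5,fy=3.5,interpolation=2))"
```

```text
1 -100 145 max toolz [-102. -102. -102. -102. -101. -100.] x -39.0 33.0
1 -90 215 max toolz [-78. -78. -78. -77. -77. -77.] x -39.0 34.0
1 -80 101 max toolz [-103.  -99.  -93.  -92.  -83.  -79.] x -39.0 34.0
1 -70 84 max toolz [-94. -93. -93. -92. -90. -89.] x -38.0 33.0
1 -60 113 max toolz [-85. -84. -83. -82. -82. -80.] x -39.0 24.0
1 -50 496 max toolz [-31. -29. -29. -27. -26. -23.] x -39.0 34.0
1 -40 704 max toolz [-24. -22. -19. -19. -18. -16.] x -39.0 33.0
1 -30 455 max toolz [32. 32. 32. 33. 34. 35.] x -38.0 35.0
1 -20 359 max toolz [32. 33. 33. 33. 34. 34.] x -40.0 35.0
1 -10 293 max toolz [30. 31. 31. 32. 33. 35.] x -42.0 24.0
1 0 219 max toolz [30. 30. 30. 31. 31. 32.] x -41.0 15.0
1 10 145 max toolz [29. 29. 29. 30. 32. 33.] x -44.0 12.0
1 20 89 max toolz [-12.  29.  29.  29.  30.  30.] x -45.0 7.0
1 30 149 max toolz [-17. -17. -16. -15. -13. -12.] x -39.0 8.0
1 40 66 max toolz [-39. -36. -26. -21. -19. -16.] x -39.0 -5.0
1 50 50 max toolz [-91. -91. -90. -86. -85. -85.] x -39.0 4.0
1 60 58 max toolz [-110. -108. -100.  -96.  -95.  -93.] x -37.0 9.0
1 70 83 max toolz [-87.
[... 734 characters left out ...]
.] x -40.0 31.0
2 -10 283 max toolz [30. 31. 31. 34. 34. 35.] x -41.0 42.0
2 0 199 max toolz [31. 31. 32. 32. 35. 35.] x -41.0 3.0
2 10 254 max toolz [30. 30. 30. 31. 31. 32.] x -43.0 6.0
2 20 87 max toolz [-22. -19.  28.  28.  29.  31.] x -44.0 -3.0
2 30 48 max toolz [-89. -88. -85. -83. -83. -58.] x -39.0 -10.0
2 40 24 max toolz [-99. -98. -98. -96. -95. -83.] x -36.0 -20.0
2 50 22 max toolz [-93. -93. -92. -90. -90. -89.] x -32.0 -20.0
2 60 62 max toolz [-93. -92. -92. -92. -90. -88.] x -37.0 9.0
2 70 74 max toolz [-83. -83. -82. -81. -79. -78.] x -38.0 22.0
2 80 128 max toolz [-78. -78. -78. -78. -77. -76.] x -40.0 22.0
2 90 30 max toolz [-117. -117. -115. -110. -106. -105.] x -39.0 19.0
```

View pics/s2d.png

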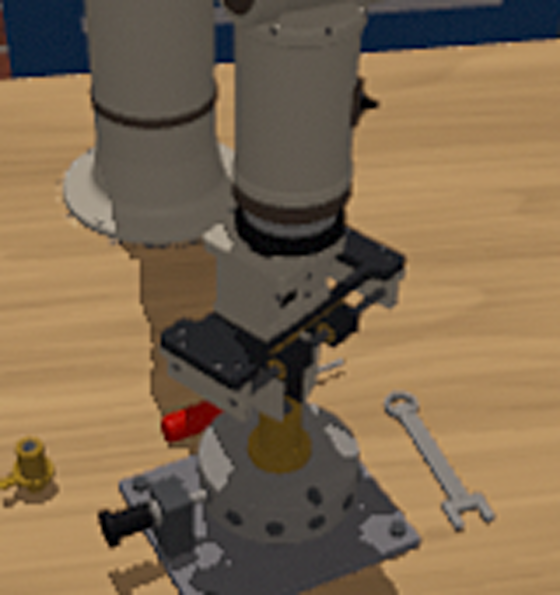

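```bash
python3 -m jog '{"offset":[[0,0,0],[0,0,0],[0,0,0],[0,0,0],[0,0,0],[0,0,0]],"twist":[[0,0,0],[0,0,0],[0,0,0],[0,0,0],[0,0,0],[0,0,0]]}' 60;cat >> h.py <<'E'
def fing(n,tag,s):
    W=world(n,np.load(f"{n}{tag}.npy"));R=Ro.from_rotvec(s["eef_rot"]).as_matrix()
    return W,(W-s["tool_pos"])@R*1000
E
python3 -c "
from h import *
snap('scene','3');s=ctrl.get_state();print(s['grip_width'],s['tool_pos'],s['force'])
W,L=fing('scene','3',s);w=s['grip_width']*500
for sg in (-1,1):
  k=(sg*L[...,1]>w-4)&(sg*L[...,1]<w+24)&(np.abs(L[...,0])<20)&(L[...,2]>-60)&(L[...,2]<20)&(W[...,2]>.08)
  A=L[k];print(sg,len(A));
  for z in range(-60,20,5):
    B=A[(A[:,2]>=z)&(A[:,2]<z+5)]
    if len(B): print(z,len(B),B[:,:2].min(0).round(1),B[:,:2].max(0).round(1))
crop('scene','3',(225,130,315,220),7,'scene3c',[s['tool_pos'],s['tool_pos']-[0,0,.022]])
"
```

```text
t: 3.83
tool_pos: [0.5065, 0.0456, 0.1153]
eef_rot: [1.041, -2.964, -0.0]
force: [0.5, -0.2, 0.3]
grip_width: 0.0522
0.056030603491014117 [0.50648119 0.04559826 0.11526381] [-0.76735024  0.84733709 -0.0856394 ]
-1 57
-60 3 [-12.4 -43.1] [ -9.5 -38.7]
-55 8 [-12.8 -43.7] [ -9.5 -31.3]
-50 5 [-11.7 -43.1] [ -9.7 -29.8]
-45 9 [-12.9 -41.7] [ -8.5 -25.9]
-40 9 [-13.7 -43.6] [ -9.6 -24.6]
-35 7 [-12.7 -41.4] [ -7.8 -28.5]
-30 8 [-13.2 -41.4] [ -5. -29.]
-25 5 [-11.8 -40.3] [-10.4 -28.6]
-20 2 [-12.3 -33.5] [-12.2 -29.7]
-15 1 [-12.5 -29.8] [-12.5 -29.8]
1 111
-60 13 [-12.4  27.7] [ 9.1 45.9]
-55 11 [-12.1  27. ] [ 7.4 42.1]
-50 9 [-13.3  26.5] [-1.1 41.9]
-45 12 [-12.4  25.6] [-3.7 43.9]
-40 11 [-12.6  24.9] [ 2.3 43.5]
-35 14 [-12.8  26.7] [ 2.9 43. ]
-30 9 [-12.7  26.7] [ 1.7 39.7]
-25 12 [-12.8  26.1] [ 3.  40.9]
-20 11 [-12.7  27.2] [ 5.2 36.7]
-15 9 [-10.7  26.7] [ 6.4 34.2]
```

View pics/scene3c.png

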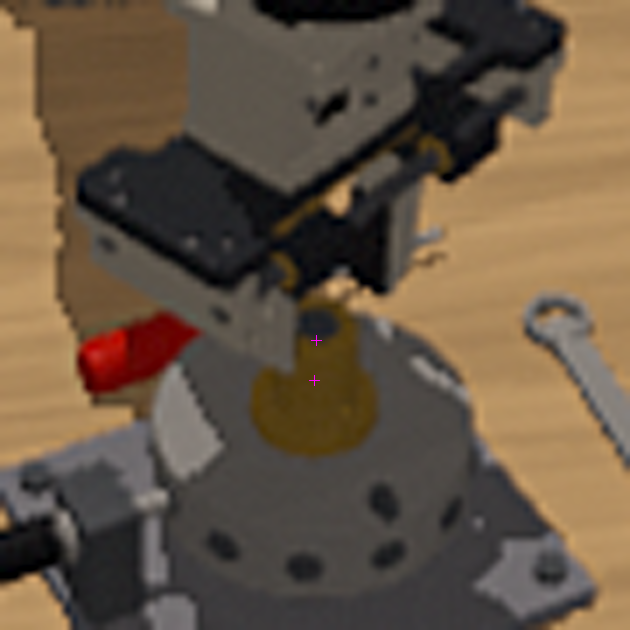

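```bash
python3 -m jog '{"offset":[[0,0,12],[0,0,10],[0,0,7],[0,0,3],[0,0,0],[0,0,0]],"twist":[[0,0,0],[0,0,0],[0,0,0],[0,0,0],[0,0,0],[0,0,0]]}' 60
python3 -c "
from h import *
snap('scene','4');s=ctrl.get_state();print(s['grip_width'],s['tool_pos'],s['force'])
W,L=fing('scene','4',s);w=s['grip_width']*500
for sg in (-1,1):
  k=(sg*L[...,1]>w-4)&(sg*L[...,1]<w+24)&(np.abs(L[...,0])<20)&(L[...,2]>-60)&(L[...,2]<20)&(W[...,2]>.08)
  A=L[k];print(sg,len(A));
  for z in range(-60,20,5):
    B=A[(A[:,2]>=z)&(A[:,2]<z+5)]
    if len(B): print(z,len(B),B[:,:2].min(0).round(1),B[:,:2].max(0).round(1))
crop('scene','4',(225,130,315,220),7,'scene4c',[s['tool_pos'],s['tool_pos']-[0,0,.022]])
"
```

```text
t: 4.38
tool_pos: [0.5064, 0.0457, 0.0831]
eef_rot: [1.041, -2.963, -0.0]
force: [0.0, 0.0, 0.3]
grip_width: 0.0703
0.07043406695713282 [0.50666866 0.04564344 0.08342356] [-0.46164826  0.07261891 -0.28100439]
-1 46
-55 1 [-11.8 -45. ] [-11.8 -45. ]
-50 4 [-12.7 -45.9] [-11.  -40.2]
-45 3 [-12.7 -45.9] [-11.2 -36.3]
-40 6 [-12.4 -48.2] [-10.4 -35.9]
-35 7 [-11.9 -51.5] [ -3.7 -36.4]
-30 13 [-11.8 -51.2] [  8.3 -35.8]
-25 7 [-12.6 -49.8] [  9.3 -36.2]
-20 3 [-11.8 -44.4] [-10.8 -36.2]
-15 2 [-11.9 -38.8] [-10.5 -36.4]
1 108
-60 8 [-11.8  37.5] [ 8.9 53.5]
-55 11 [-12.6  36.3] [ 6.8 55.1]
-50 12 [-12.5  36.5] [ 6.4 54.7]
-45 8 [-12.5  35.7] [-2.4 53.6]
-40 8 [-11.6  35.7] [-1.4 50.8]
-35 15 [-12.3  36.2] [ 5.1 51.5]
-30 12 [-12.9  35.7] [ 7.8 52.5]
-25 14 [-12.6  35.4] [ 7.5 54.7]
-20 11 [-12.7  34.7] [ 8. 47.]
-15 8 [-11.   35.8] [ 7. 41.]
-10 1 [-4.9 39.7] [-4.9 39.7]
```

View pics/scene4c.png

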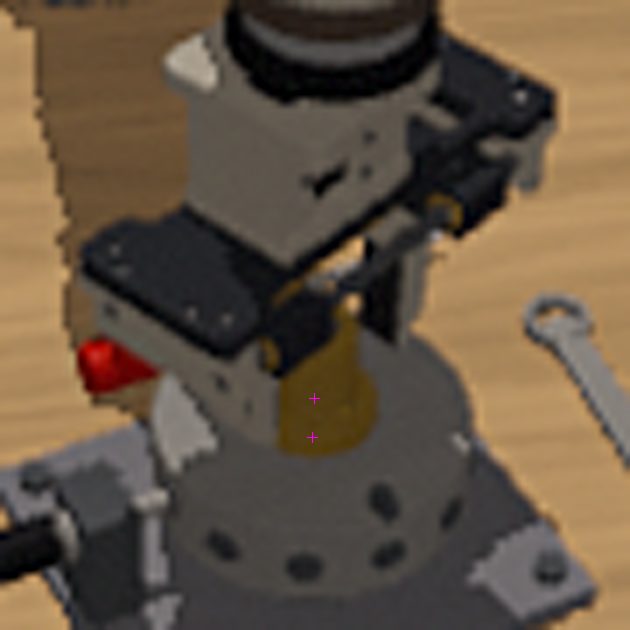

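```bash
python3 -m jog '{"offset":[[0,0,0],[0,0,0],[0,0,0],[0,0,0],[0,0,0],[0,0,0],[0,0,0],[0,0,0]],"twist":[[0,0,0],[0,0,0],[0,0,0],[0,0,0],[0,0,0],[0,0,0],[0,0,0],[0,0,0]]}' 255 15;python3 -c "
from h import *
rel([.506,.0455,.081]);print(ctrl.get_state()['moment'])"
```

```text
t: 5.1
tool_pos: [0.5072, 0.045, 0.0836]
eef_rot: [-1.04, 2.963, -0.001]
force: [2.1, -2.0, 0.2]
grip_width: 0.0334
t 5.1 pos [0.5072 0.045  0.0836] q [ 0.025  0.412 -0.2    2.015  0.121  0.724  1.997] F [ 2.1 -2.   0.2] w 0.0334
x-ang -141.33 y-ang 128.67 z [ 1.2e-03 -4.0e-04 -1.0e+00]
rel mm [0.6 1.2 2.6]
[-0.37852426 -0.30485971 -0.01374528]
```

```bash
python3 -m jog '{"offset":[[0,-0.7,0],[0,0,0],[0,0,0],[0,0,0],[0,0,0],[0,0,0],[0,0,0],[0,0,0]],"twist":[[0,0,0],[0,0,4],[0,0,6],[0,0,6],[0,0,6],[0,0,6],[0,0,6],[0,0,6]]}';python3 -c "
from h import *
rel([.506,.0455,.081]);print(ctrl.get_state()['moment'])
snap('scene','5')
crop('scene','5',(225,130,315,220),7,'scene5c')"
```

```text
t: 5.77
tool_pos: [0.5073, 0.0443, 0.0835]
eef_rot: [0.044, 3.141, -0.001]
force: [0.7, -2.7, 2.2]
grip_width: 0.0338
t 5.7667 pos [0.5073 0.0443 0.0835] q [-0.108  0.405 -0.039  2.019  0.024  0.718  1.381] F [ 0.7 -2.7  2.2] w 0.0338
x-ang 178.4 y-ang 88.4 z [ 5.e-04 -7.e-04 -1.e+00]
rel mm [1.3 1.2 2.5]
[-0.63958967 -0.24788908  0.1201835 ]
```

View pics/scene5c.png

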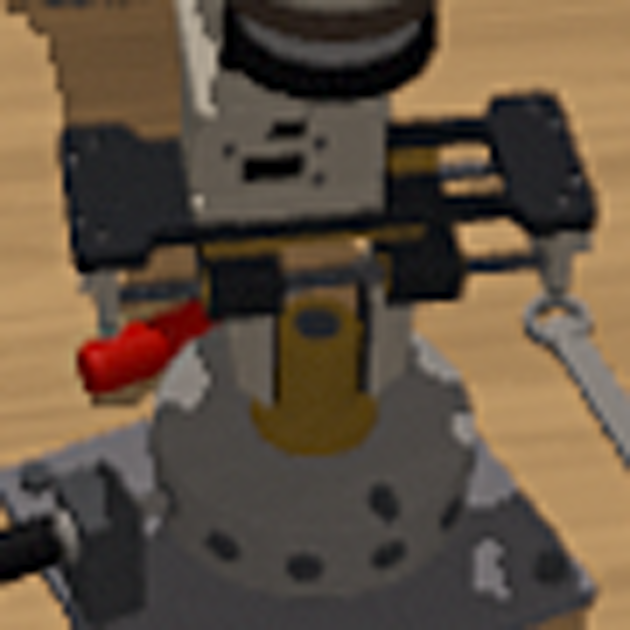

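```bash
python3 -m jog '{"offset":[[0,0,0],[0,0,0],[0,0,0],[0,0,0],[0,0,0],[0,0,0],[0,0,0],[0,0,0],[0,0,0],[0,0,0],[0,0,0],[0,0,0]],"twist":[[0,0,6],[0,0,7],[0,0,7],[0,0,7],[0,0,7],[0,0,7],[0,0,7],[0,0,7],[0,0,7],[0,0,7],[0,0,6],[0,0,0]]}';python3 -c "
from h import *
rel([.506,.0455,.081]);print(ctrl.get_state()['moment'])
snap('scene','6')
crop('scene','6',(225,130,315,220),7,'scene6c')"
```

```text
t: 6.82
tool_pos: [0.5068, 0.0436, 0.0835]
eef_rot: [1.945, 2.466, -0.002]
force: [0.2, -4.9, 4.2]
grip_width: 0.0339
t 6.8167 pos [0.5068 0.0436 0.0835] q [-0.359  0.414  0.265  2.028 -0.158  0.72   0.239] F [ 0.2 -4.9  4.2] w 0.0339
x-ang 103.49 y-ang 13.49 z [-3.0e-04 -1.5e-03 -1.0e+00]
rel mm [ 2.1 -0.3  2.5]
[-1.26015125  0.08805316  0.00334169]
```

View pics/scene6c.png

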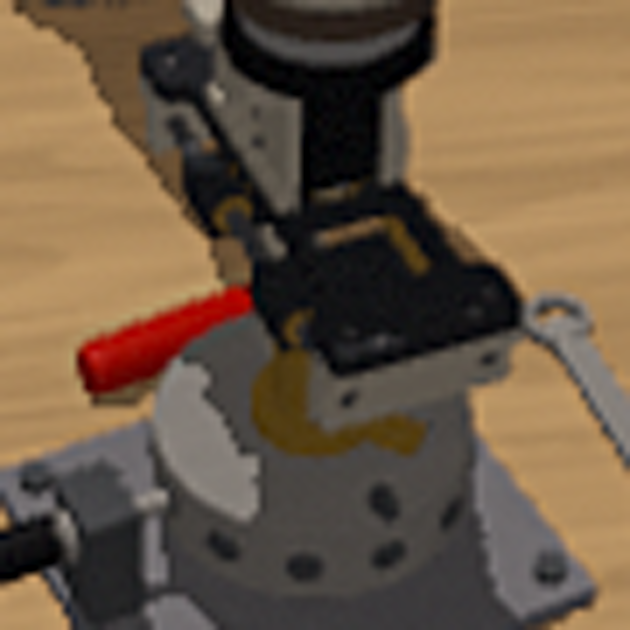

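```bash
python3 -m jog '{"offset":[[0,0,0],[0,0,0],[0,0,0],[0,0,0],[0,0,0],[0,0,0],[0,0,0],[0,0,0]],"twist":[[0,0,6],[0,0,6],[0,0,6],[0,0,6],[0,0,6],[0,0,5],[0,0,0],[0,0,0]]}';python3 -c "
from h import *
rel([.506,.0455,.081]);print(ctrl.get_state()['moment'])
snap('scene','7')
crop('scene','7',(235,150,315,220),9,'scene7c')"
```

```text
t: 7.53
tool_pos: [0.5064, 0.0435, 0.0835]
eef_rot: [2.592, 1.774, -0.003]
force: [-1.5, -5.0, 6.7]
grip_width: 0.0337
t 7.5333 pos [0.5064 0.0435 0.0835] q [-0.477  0.429  0.409  2.032 -0.249  0.728 -0.284] F [-1.5 -5.   6.7] w 0.0337
x-ang 68.77 y-ang -21.23 z [-0.0011 -0.0014 -1.    ]
rel mm [ 1.7 -1.1  2.5]
[-1.26986144  0.47528831 -0.04728632]
```

View pics/scene7c.png

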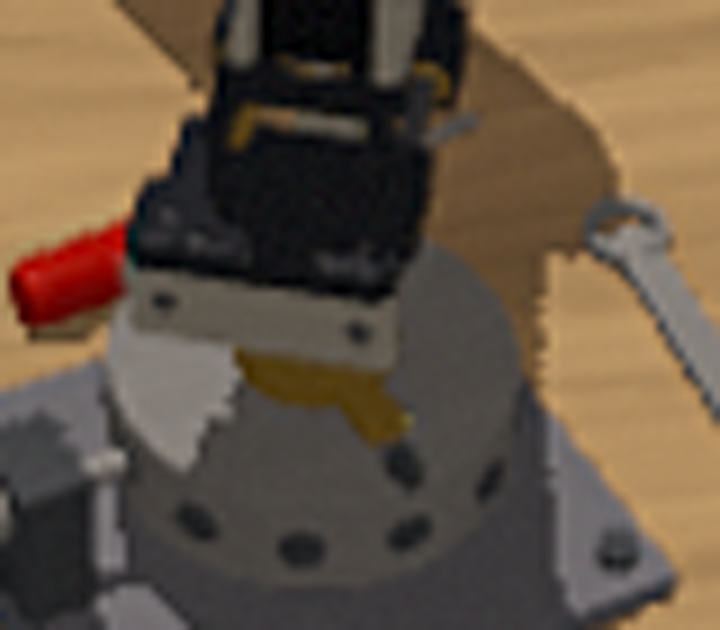

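```bash
cat > ov.py <<'E'
from h import *
def ov(n,tag,box,s,out,c,ths,yaw=17.3):
    im=crop(n,tag,box,s,"tmp");x0,y0=box[:2]
    def pl(P,col):
        u=(proj(n,np.array(P))-[x0,y0]+.5)*s
        cv2.polylines(im,[np.round(u*8).astype(int).reshape(-1,1,2)],False,col,1,cv2.LINE_AA,3)
    for th,col in zip(ths,[(255,0,255),(0,255,0),(255,255,0)]):
        a=np.radians(th);e=np.array([np.cos(a),np.sin(a)]);f=np.array([-e[1],e[0]])
        pl([[*(c+e*r+f*w),.084] for r,w in ((.026,.007),(.046,.007),(.046,-.007),(.026,-.007))],col)
    a=np.radians(yaw);e=np.array([np.cos(a),np.sin(a)])
    pl([[*(c+e*.050),.080],[*(c+e*.065),.08]],(0,0,255))
    t=np.linspace(0,6.3,80);pl([[c[0]+.065*np.cos(q),c[1]+.065*np.sin(q),.075] for q in t],(0,0,255))
    cv2.imwrite(f"pics/{out}.png",im)
E
python3 -c "
from ov import *
g=lambda x,y,z:ray('scene',x/9-.5+235,y/9-.5+150,z)
c=np.array([.506,.0455])
for p in ((411,415),(370,443),(390,430)): 
  d=g(*p,.084)[:2]-c; print(np.degrees(np.arctan2(d[1],d[0])),np.linalg.norm(d))
ov('scene','7',(235,150,315,220),9,'ov7',c,[20.8])"
```

```text
29.359299198167697 0.0463482507730415
9.39357784211703 0.05063085687371188
18.480400391564423 0.048057408721302326
```

View pics/ov7.png

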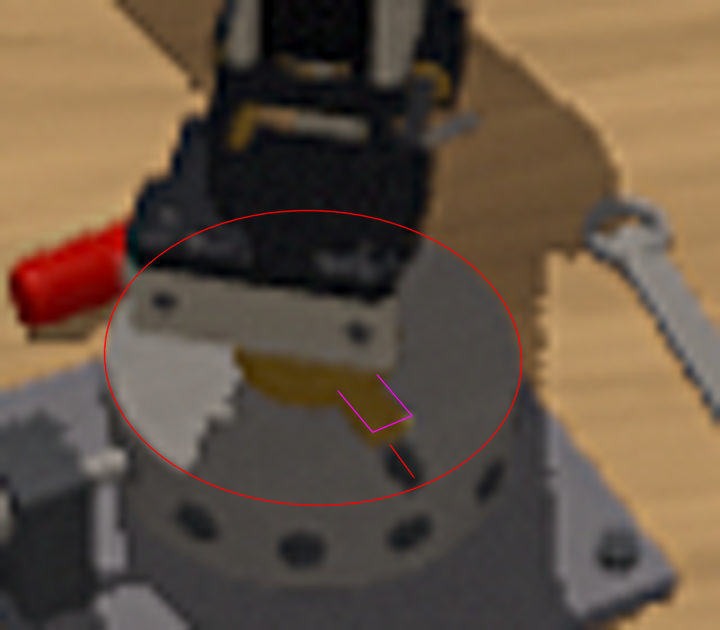

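```bash
python3 -m jog '{"offset":[[0,0,0],[0,0,0],[0,0,0],[0,0,0],[0,0,0],[0,0,0],[0,0,0],[0,0,0]],"twist":[[0,0,3],[0,0,0],[0,0,0],[0,0,0],[0,0,0],[0,0,0],[0,0,0],[0,0,0]]}';python3 -m jog '{"offset":[[0,0,0],[0,0,0],[0,0,0],[0,0,0],[0,0,0]],"twist":[[0,0,0],[0,0,0],[0,0,0],[0,0,0],[0,0,0]]}' 60; python3 -m jog '{"offset":[[0,0,-10],[0,0,-25],[0,0,-35],[0,0,-35],[-40,0,-10],[-40,0,0],[-40,0,0],[-40,0,0],[0,0,0]],"twist":[[0,0,0],[0,0,0],[0,0,0],[0,0,0],[0,0,0],[0,0,0],[0,0,0],[0,0,0],[0,0,0]]}';python3 -c "
from ov import *
rel([.506,.0455,.081])
snap('scene','8');snap('top','8')
crop('top','8',(190,150,320,250),6,'top8c')
crop('scene','8',(235,150,315,220),9,'scene8c')"
```

```text
t: 8.25
tool_pos: [0.5063, 0.0435, 0.0835]
eef_rot: [2.638, 1.706, -0.003]
force: [-2.3, -4.8, 6.9]
grip_width: 0.0335
t: 8.67
tool_pos: [0.5068, 0.0455, 0.0831]
eef_rot: [-2.638, -1.705, 0.0]
force: [-0.2, -0.9, 0.3]
grip_width: 0.0627
t: 9.42
tool_pos: [0.4376, -0.1081, 0.1993]
eef_rot: [2.647, 1.691, -0.001]
force: [0.6, -0.4, 0.1]
grip_width: 0.0704
t 9.4167 pos [ 0.4376 -0.1081  0.1993] q [-0.363  0.146  0.596  2.076 -0.099  0.946 -0.147] F [ 0.6 -0.4  0.1] w 0.0704
x-ang 65.14 y-ang -24.86 z [-2.0e-04 -1.5e-03 -1.0e+00]
rel mm [168.3  -2.5 118.1]
```

View pics/top8c.png

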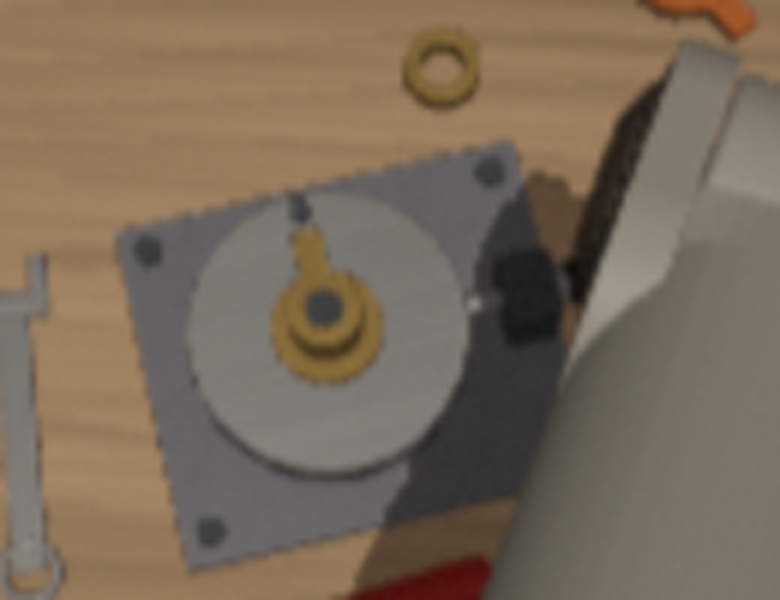

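View pics/scene8c.png

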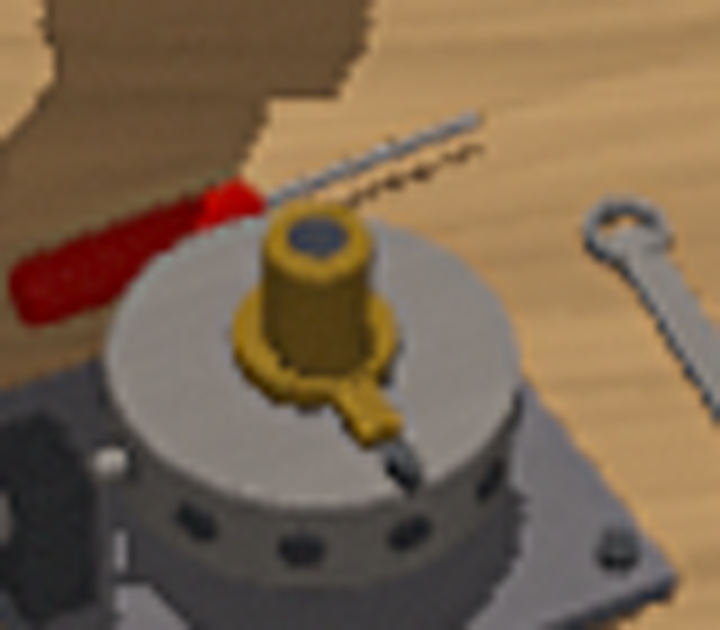

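```bash
python3 -c "
from ov import *
c=np.array([.506,.0455])
for n in ('top','scene'):
  im=cv2.imread(f'pics/{n}8.png');S=8
  box=(215,165,275,235) if n=='top' else (240,165,300,220)
  x0,y0,x1,y1=box;I=cv2.resize(im[y0:y1,x0:x1],None,fx=S,fy=S,interpolation=2).astype(float)
  v,u=np.mgrid[:I.shape[0],:I.shape[1]]
  U=(u+.5)/S-.5+x0;V=(v+.5)/S-.5+y0
  cal=ctrl.calibration(n);K=cal['mtx'];E=cal['extrinsics']
  D=np.stack([(U-K[0,2])/K[0,0],-(V-K[1,2])/K[1,1],-np.ones_like(U)],-1)@E[:3,:3].T;o=E[:3,3]
  def P(z): return (o+D*((z-o[2])/D[...,2])[...,None])[...,:2]
  brass=(I[...,2]-I[...,0])>50
  dark=I.max(2)<75
  p=P(.084);d=p-c;r=np.hypot(*np.moveaxis(d,-1,0));a=np.degrees(np.arctan2(d[...,1],d[...,0]))
  for r0,r1 in ((.030,.034),(.034,.038),(.038,.042),(.042,.046),(.030,.044)):
    k=brass&(r>r0)&(r<r1)&(abs(a-17)<35);print(n,r0,k.sum(),'ear ang',a[k].mean().round(2),'centroid',p[k].mean(0).round(4), 'width mm', (1000*np.radians(a[k].max()-a[k].min())*(r0+r1)/2).round(1))
  p=P(.080);d=p-c;r=np.hypot(*np.moveaxis(d,-1,0));a=np.degrees(np.arctan2(d[...,1],d[...,0]))
  for r0,r1 in ((.048,.052),(.052,.056),(.056,.060),(.050,.062)):
    k=dark&(r>r0)&(r<r1)&(abs(a-17)<14);print(n,r0,k.sum(),'mark ang',a[k].mean().round(2) if k.any() else None,p[k].mean(0).round(4))
ov('top','8',(215,165,285,225),10,'ov8t',c,[17.3]);ov('scene','8',(240,160,310,220),10,'ov8s',c,[17.3])
"
```

```text
top 0.03 398 ear ang 17.54 centroid [0.5364 0.0551] width mm 12.2
top 0.034 418 ear ang 17.47 centroid [0.5402 0.0563] width mm 12.9
top 0.038 410 ear ang 17.04 centroid [0.5441 0.0572] width mm 13.1
top 0.042 226 ear ang 17.04 centroid [0.5473 0.0581] width mm 11.4
top 0.03 1402 ear ang 17.33 centroid [0.5411 0.0564] width mm 14.1
top 0.048 19 mark ang 17.37 [0.5552 0.0609]
top 0.052 188 mark ang 16.93 [0.5578 0.0612]
top 0.056 136 mark ang 16.73 [0.5613 0.0621]
top 0.05 408 mark ang 16.92 [0.5599 0.0619]
scene 0.03 492 ear ang 10.72 centroid [0.5365 0.0514] width mm 27.6
scene 0.034 379 ear ang 15.05 centroid [0.5405 0.0548] width mm 16.5
scene 0.038 385 ear ang 15.23 centroid [0.5444 0.0559] width mm 15.8
scene 0.042 411 ear ang 15.54 centroid [0.5482 0.0572] width mm 16.5
scene 0.03 1457 ear ang 13.69 centroid [0.5411 0.0542] width mm 31.9
scene 0.048 97 mark ang 15.36 [0.553  0.0584]
scene 0.052 17 mark ang 14.69 [0.5597 0.0596]
scene 0.056 141 mark ang 14.64 [0.5624 0.0602]
scene 0.05 275 mark ang 15.05 [0.563  0.0608]
```

View pics/ov8t.png

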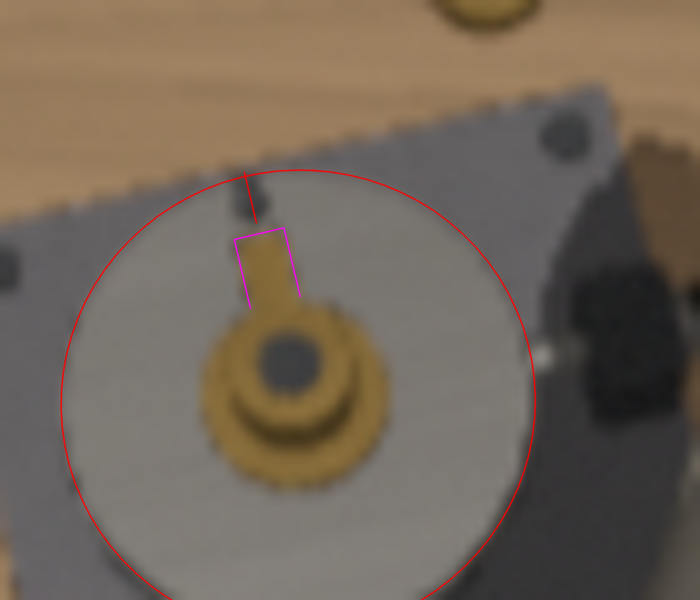

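View pics/ov8s.png

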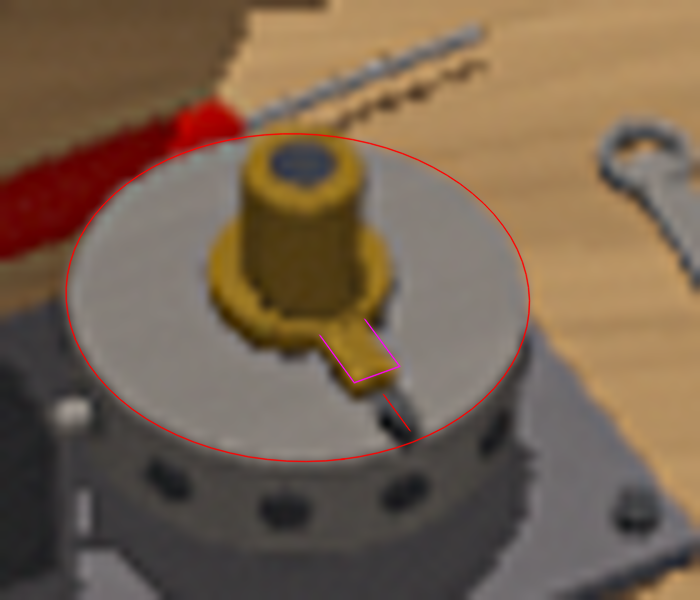

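```bash
python3 -c "
from h import *
c=np.array([.506,.0455]);a=np.radians(17.3);R=np.array([[np.cos(a),np.sin(a)],[-np.sin(a),np.cos(a)]])
for n in ('top','scene'):
  W=world(n,np.load(n+'0.npy'));im=cv2.imread(f'pics/{n}0.png').max(2)
  F=(W[...,:2]-c)@R.T*1000
  k=(W[...,2]>.045)&(W[...,2]<.08)&(abs(F[...,0])<25)&(F[...,1]<-110)&(F[...,1]>-165)
  print(n,k.sum())
  for y in range(-165,-110,5):
    q=k&(F[...,1]>=y)&(F[...,1]<y+5)
    if q.any(): print(y,q.sum(),'x',F[...,0][q].min().round(1),F[...,0][q].max().round(1),'z',W[...,2][q].max().round(4))
"
python3 -m jog '{"offset":[[0,0,0],[0,0,0],[0,0,0],[0,0,0],[0,0,0],[0,0,0],[0,0,0]],"twist":[[0,0,-7],[0,0,-7],[0,0,-7],[0,0,-7],[0,0,-7],[0,0,-7],[0,0,0]]}'
python3 -c "
from h import *
rel([.5445,-.0781,.024])"
```

```text
top 128
-155 6 x -11.0 14.7 z 0.0704
-150 22 x -14.7 15.1 z 0.076
-145 17 x -14.0 12.1 z 0.0703
-140 14 x -10.0 9.0 z 0.0695
-135 15 x -9.2 10.8 z 0.0701
-130 13 x -9.4 8.9 z 0.068
-125 14 x -10.5 10.6 z 0.0694
-120 13 x -8.4 7.6 z 0.0667
-115 14 x -10.0 10.8 z 0.0671
scene 145
-155 23 x -11.7 15.1 z 0.07
-150 22 x -7.6 17.1 z 0.0741
-145 12 x -5.3 13.7 z 0.0713
-140 17 x -6.1 11.5 z 0.0684
-135 14 x -3.9 12.3 z 0.0685
-130 15 x -7.6 11.9 z 0.0675
-125 14 x -3.6 13.1 z 0.0672
-120 15 x -4.7 11.2 z 0.0693
-115 13 x -6.1 11.3 z 0.0677
t: 10.1
tool_pos: [0.4418, -0.0993, 0.1985]
eef_rot: [-1.844, -2.543, -0.001]
force: [0.2, 0.7, 0.2]
grip_width: 0.0699
t 10.1 pos [ 0.4418 -0.0993  0.1985] q [-0.296  0.146  0.502  2.07  -0.087  0.944  0.568] F [0.2 0.7 0.2] w 0.0699
x-ang 108.11 y-ang 18.11 z [ 2.e-04  3.e-04 -1.e+00]
rel mm [-11.8 104.1 174.6]
```

```bash
python3 -m jog '{"offset":[[-3,26,0],[-4,38,0],[-5,38,0],[0,2,20],[0,0,35],[0,0,35],[0,0,20],[0,0,0],[0,0,0]],"twist":[[0,0,0.8],[0,0,0],[0,0,0],[0,0,0],[0,0,0],[0,0,0],[0,0,0],[0,0,0],[0,0,0]]}'
python3 -c "
from h import *
rel([.5445,-.0781,.024])
snap('scene','9');snap('top','9');s=ctrl.get_state()
crop('scene','9',(190,130,300,230),7,'scene9c');crop('top','9',(220,130,350,250),6,'top9c')
W,L=fing('scene','9',s);w=s['grip_width']*500
for sg in (-1,1):
  k=(sg*L[...,1]>w-4)&(sg*L[...,1]<w+24)&(np.abs(L[...,0])<20)&(L[...,2]>-60)&(L[...,2]<20)
  A=L[k];print(sg,len(A));
  for z in range(-40,20,5):
    B=A[(A[:,2]>=z)&(A[:,2]<z+5)]
    if len(B): print(z,len(B),B[:,:2].min(0).round(1),B[:,:2].max(0).round(1))
"
```

```text
t: 10.85
tool_pos: [0.5435, -0.0807, 0.0875]
eef_rot: [-1.871, -2.521, 0.003]
force: [0.1, -0.7, 1.9]
grip_width: 0.0697
t 10.85 pos [ 0.5435 -0.0807  0.0875] q [-0.237  0.488  0.422  1.93  -0.276  0.783  0.633] F [ 0.1 -0.7  1.9] w 0.0697
x-ang 106.84 y-ang 16.84 z [-2.8e-03  1.0e-04 -1.0e+00]
rel mm [ 2.1  1.9 63.5]
-1 22
-40 4 [ -2.8 -36.9] [ 11.6 -35.8]
-35 1 [ -0.3 -37. ] [ -0.3 -37. ]
-30 1 [  1.8 -35.6] [  1.8 -35.6]
-20 1 [ -7.7 -43.1] [ -7.7 -43.1]
1 34
-35 8 [-5.1 50.6] [13.3 52.7]
-30 12 [-7.6 48.7] [14.2 52.3]
-25 12 [-7.7 41.7] [11.  51.5]
-20 1 [-7.5 41. ] [-7.5 41. ]
-15 1 [-7.2 39.5] [-7.2 39.5]
```

View pics/scene9c.png

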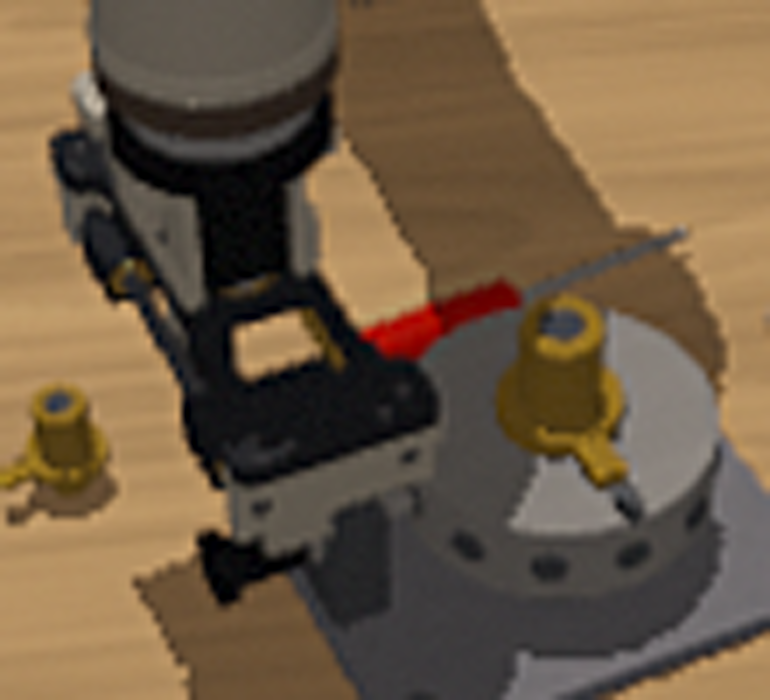

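View pics/top9c.png

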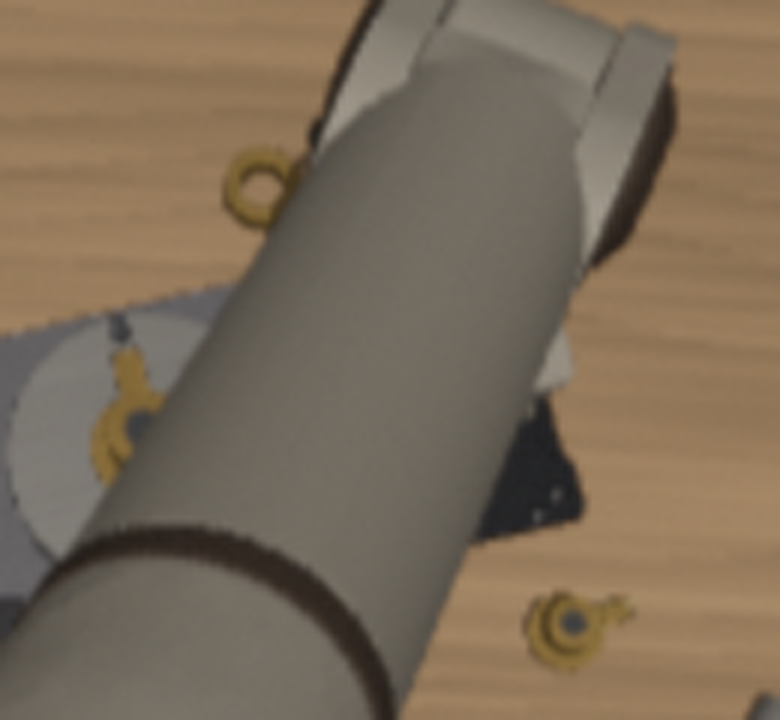

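```bash
python3 -m jog '{"offset":[[0,1,15],[0,0,15],[0,0,15],[0,0,12],[0,0,6],[0,0,0],[0,0,0]],"twist":[[0,0,-0.4],[0,0,0],[0,0,0],[0,0,0],[0,0,0],[0,0,0],[0,0,0]]}'
python3 -c "
from h import *
rel([.5445,-.0781,.024])
snap('scene','10');s=ctrl.get_state()
crop('scene','10',(190,130,300,230),7,'scene10c')
W,L=fing('scene','10',s);w=s['grip_width']*500
for sg in (-1,1):
  k=(sg*L[...,1]>w-4)&(sg*L[...,1]<w+24)&(np.abs(L[...,0])<20)&(L[...,2]>-60)&(L[...,2]<20)
  A=L[k];print(sg,len(A));
  for z in range(-40,20,5):
    B=A[(A[:,2]>=z)&(A[:,2]<z+5)]
    if len(B): print(z,len(B),B[:,:2].min(0).round(1),B[:,:2].max(0).round(1))
"
```

```text
t: 11.53
tool_pos: [0.5456, -0.0815, 0.026]
eef_rot: [1.862, 2.53, 0.001]
force: [0.1, 0.0, 0.2]
grip_width: 0.0703
t 11.5333 pos [ 0.5456 -0.0815  0.026 ] q [-0.194  0.588  0.372  1.949 -0.333  0.663  0.688] F [0.1 0.  0.2] w 0.0703
x-ang 107.29 y-ang 17.29 z [ 9.e-04 -0.e+00 -1.e+00]
rel mm [ 3.6 -0.   2. ]
-1 21
-40 4 [ -5.2 -35.8] [  9.3 -33.9]
-35 3 [ -2.7 -36.5] [ 12.7 -35.1]
-30 2 [ -0.3 -37.4] [ 12.9 -34.6]
-25 1 [ -0.5 -34.9] [ -0.5 -34.9]
-15 1 [ -8.5 -39.3] [ -8.5 -39.3]
1 19
-35 4 [-4.1 52.3] [10.1 53.9]
-30 7 [-8.6 48.7] [10.3 53.4]
-25 6 [-8.6 48.2] [10.3 52.2]
-20 1 [-8.6 40.9] [-8.6 40.9]
-15 1 [-9.  41.4] [-9.  41.4]
```

View pics/scene10c.png

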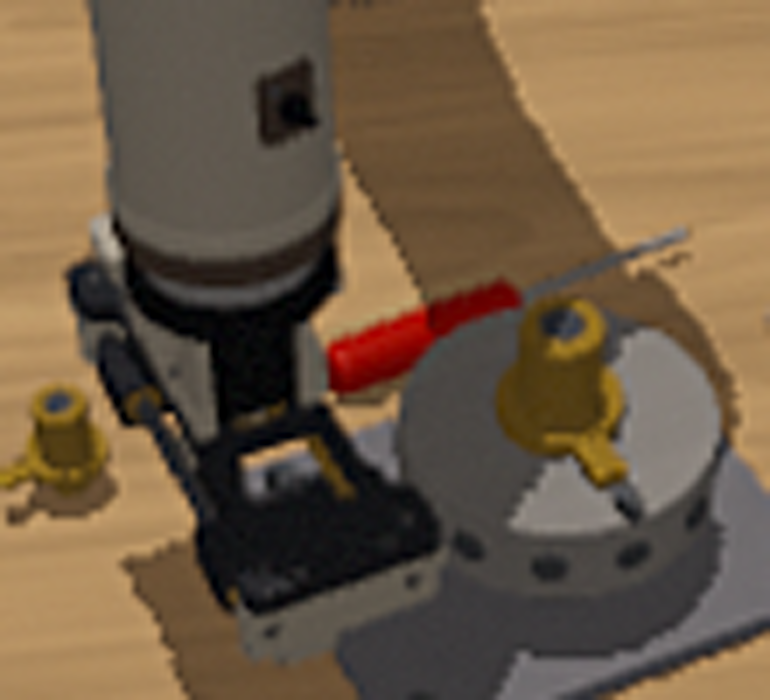

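```bash
python3 -m jog '{"offset":[[0,0,0],[0,0,0],[0,0,0],[0,0,0],[0,0,0],[0,0,0],[0,0,0],[0,0,0],[0,0,0],[0,0,0]],"twist":[[0,0,0],[0,0,0],[0,0,0],[0,0,0],[0,0,0],[0,0,0],[0,0,0],[0,0,0],[0,0,0],[0,0,0]]}' 255 45
python3 -c "
from h import *
rel([.5445,-.0781,.024])"
```

```text
t: 12.42
tool_pos: [0.5456, -0.0813, 0.0253]
eef_rot: [1.861, 2.53, 0.001]
force: [2.7, 0.5, -2.6]
grip_width: 0.0208
t 12.4167 pos [ 0.5456 -0.0813  0.0253] q [-0.194  0.589  0.371  1.949 -0.334  0.662  0.689] F [ 2.7  0.5 -2.6] w 0.0208
x-ang 107.32 y-ang 17.32 z [ 9.e-04 -0.e+00 -1.e+00]
rel mm [ 3.3 -0.1  1.3]
```

```bash
python3 -m jog '{"offset":[[-3,0,0],[-3,0,0],[-3,0,0],[-3,0,0],[0,0,0],[0,0,0]],"twist":[[0,0,0],[0,0,0],[0,0,0],[0,0,0],[0,0,0],[0,0,0]]}' - 60
python3 -c "
from h import *
rel([.5456,-.0813,.0253])"
```

```text
t: 12.92
tool_pos: [0.5482, -0.0899, 0.0253]
eef_rot: [-1.858, -2.529, -0.003]
force: [-1.3, 7.2, 2.0]
grip_width: 0.0208
t 12.9167 pos [ 0.5482 -0.0899  0.0253] q [-0.173  0.595  0.369  1.937 -0.336  0.672  0.708] F [-1.3  7.2  2. ] w 0.0208
x-ang 107.41 y-ang 17.41 z [-0.0016  0.0036 -1.    ]
rel mm [9.  0.1 0. ]
```

```bash
python3 -m jog '{"offset":[[-3,0,0],[-3,0,0],[-2,0,0],[-2,0,0],[0,0,0],[0,0,0]],"twist":[[0,0,0],[0,0,0],[0,0,0],[0,0,0],[0,0,0],[0,0,0]]}'
python3 -c "
from h import *
rel([.5456,-.0813,.0253])"
```

```text
t: 13.42
tool_pos: [0.5502, -0.0965, 0.0252]
eef_rot: [-1.853, -2.528, -0.005]
force: [-3.8, 12.2, 7.2]
grip_width: 0.0209
t 13.4167 pos [ 0.5502 -0.0965  0.0252] q [-0.157  0.6    0.366  1.926 -0.338  0.68   0.723] F [-3.8 12.2  7.2] w 0.0209
x-ang 107.52 y-ang 17.52 z [-0.0041  0.0072 -1.    ]
rel mm [15.8  0.2  0.1]
```

```bash
python3 -m jog '{"offset":[[-2,0,0],[0,0,0],[0,0,0],[0,0,0],[0,0,0],[0,0,0]],"twist":[[0,0,0],[0,0,0],[0,0,0],[0,0,0],[0,0,0],[0,0,0]]}'
python3 -c "
from ov import *
rel([.5456,-.0813,.0253])
snap('scene','11');snap('top','11')
crop('scene','11',(190,130,300,230),7,'scene11c');crop('top','11',(200,140,310,240),7,'top11c')
rel([.5456,-.0813,.0253])
W=world('scene',np.load('scene11.npy'));k=(np.hypot(W[...,0]-.506,W[...,1]-.0455)<.02)&(W[...,2]>.1)&(W[...,2]<.14);print('hub top',np.percentile(W[...,2][k],[90,97]))"
```

```text
t: 13.92
tool_pos: [0.5502, -0.0965, 0.0252]
eef_rot: [-1.85, -2.527, -0.007]
force: [-5.3, 16.3, 9.9]
grip_width: 0.0204
t 13.9167 pos [ 0.5502 -0.0965  0.0252] q [-0.154  0.601  0.365  1.925 -0.339  0.683  0.726] F [-5.3 16.3  9.9] w 0.0204
x-ang 107.58 y-ang 17.58 z [-0.0056  0.0094 -0.9999]
rel mm [15.8  0.2  0. ]
t 14.0167 pos [ 0.5501 -0.0965  0.0252] q [-0.154  0.601  0.365  1.925 -0.339  0.683  0.726] F [-4.2 16.3  9.8] w 0.0207
x-ang 107.58 y-ang 17.58 z [-0.0056  0.0094 -0.9999]
rel mm [15.8  0.2  0.1]
hub top [0.12506622 0.12588884]
```

View pics/scene11c.png

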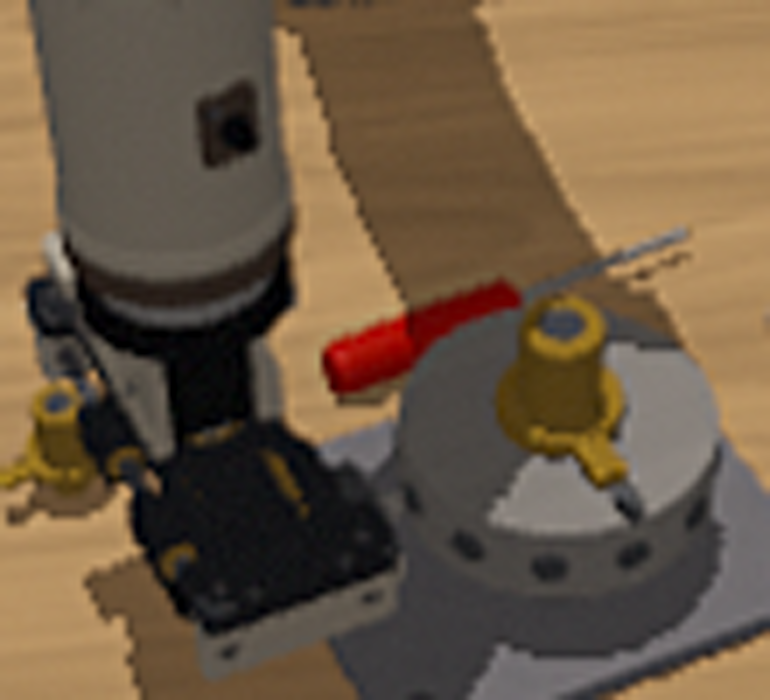

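View pics/top11c.png

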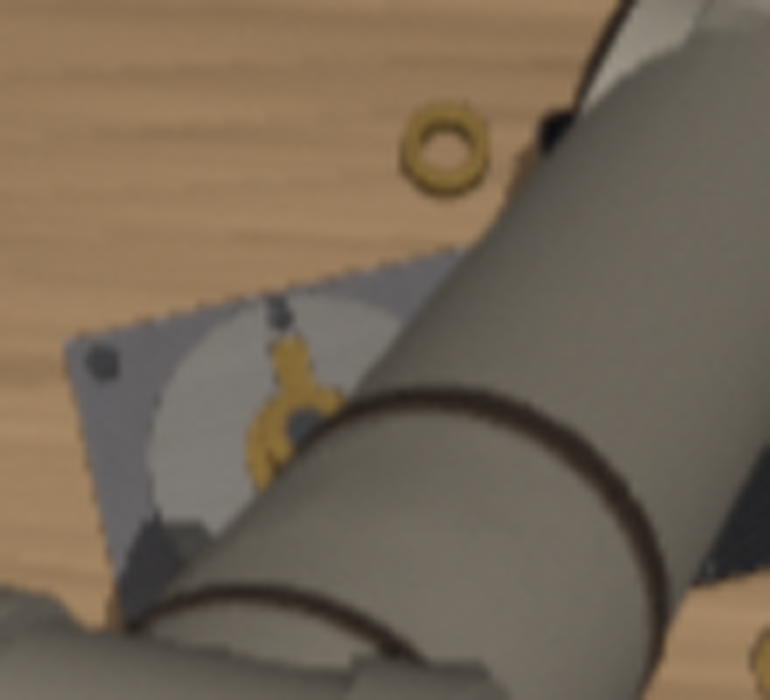

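```bash
python3 -c "
from h import *
a=cv2.imread('pics/scene10.png').astype(int);b=cv2.imread('pics/scene11.png').astype(int)
print(abs(a-b)[184:204,188:200].max(2).max(1))"
```

```text
[56 13  7  7  3  5  6  6  7  3  4  4  3  6  7  4  3  3  2  3]
```

Nothing changed in the small nozzle's pixels, so it hasn't moved. I'm handing in.

```bash
python3 -c "
from h import *
print(ctrl.finish_job())
rel([.5456,-.0813,.0253])"
```

```text
the job is handed in; nothing more can be done
None
the job is handed in; nothing more can be done
```

I turned the brass nozzle about 153° in its seat until its ear points at the pointer and let go of it. Then I gripped the black knob, pulled it back to its stop, and handed the job in at about 14 s still holding it.

**Nozzle:** In the top view the ear lies at 17.3° and the pointer at 16.9–17.4°. The scene view also puts them within about half a degree of each other. The hub top still reads about 0.125 m against the expected 0.123 m, so the nozzle is still seated.

**Plunger:** The knob travelled 15.8 mm by the arm's reading. A further 2 mm of commanded pull raised the force from about 13 to 17 N with no more travel, so it is at the stop. The jaws stayed at about 21 mm on the 22 mm waist. An open hole now shows in the rim on the plunger side in the last picture. I could not see the pin itself, because the gripper and arm were in the way.

**Other things on the bench:** The small brass nozzle, the one nearest the gripper, did not move between the last two pictures. I did not measure the others, but nothing looked shifted.

**What disagreed:**
- **Fingertip height:** The cameras showed the fingertips about 34 mm higher than the reported tool position implied. My first grasp closed on air above the hub. I reopened, went lower by the camera reading, and corrected for it from then on.
- **Side to side:** The camera and arm readings also differed by 2–3 mm sideways, which did not affect either grasp.

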